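# Lay out the packing things round the tape dispenser

### The arm

A 7-joint arm with a two-finger parallel gripper is mounted at the origin on the work surface. World frame = base frame: x ahead of the robot, y to its left, z up, the work surface at z = 0. Lengths are in m, angles in degrees, forces in N, time in s.
With the tool pointing down it reaches from about 0.425 to 0.875 m from the base axis. Payload 4.7 kg.
Tool frame: the origin (TCP) lies at the very end of the fingers, on their centre line; the grasp point (between the pads) lies env.grip_point_offset behind it (env.grip_point_offset is the distance from the TCP to the grasp point, in m); z points along the fingers, y is the direction in which the jaws open and shut (so a half turn about z gives the same grasp; the last joint's range is limited). The gripper opens to 87 mm and grips with 3 to 60 N. Pads are 19 mm wide; open, the fingers measure 117 mm over their backs; the gripper's body (75 mm by 190 mm) begins 51 mm behind the grasp point.
Start: joints at [-68.234, 18.392, -4.016, 83.108, 1.295, 78.541, -3.26], TCP at [0.233, 0.607, 0.223] pointing down, gripper open.
Joint ranges: [-163.93, 163.93], [-17.29, 119.83], [-79.2, 71.16], [3.27, 140.29], [-89.18, 269.18], [5.43, 117.66], [-154.24, 154.24]. Speed limits (degrees/s): [147.25, 147.25, 180, 180, 180, 180, 180].

### API

Orientations are given as [roll, pitch, yaw] about the fixed x, y, z axes, in that order (R = Rz(yaw) Ry(pitch) Rx(roll)).
In Python, from cell import env gives the robot as it stands.
- The arm moves only by the tool send_rows, never from a script. Its argument "plan" is a list of rows, each a list of 7 numbers: the finger opening in mm, from 0 to 87, then the shift along the tool's x, y, z in mm, then the turn, a rotation vector about the tool's x, y, z in rad. A call has 1 to 12 rows; each row shifts and turns the commanded pose from where the row before left it, along the tool's axes as they then stand; what a row does not reach is not made up. A row lasts 1/10 s, in which the tool goes at most 50 mm and 8.59 degrees, less where a joint would pass 70% of its speed; a pose out of reach is approached as far as the arm can. A call is refused whole if a number of a shift passes 50 or a number of a turn 0.15, either way. A call with a gripper value outside its range is refused whole. The fingers move at their own pace and stop on an object; "grip_force" is the grip in N (left out, the last holds). Time passes only in rows, so rows that do not move let the fingers close. It gives the time, the measured TCP pose, the force and the opening at its end, in the units of the state.
- env.get_obs(): the state, without advancing time (a new reading comes with each control period).
- env.read_camera(name): name is "scene" or "top" or "wrist"; returns the picture (384x512x3 uint8, red, green, blue); there is no depth.
- env.get_calibration(name): a dict with "fx", "fy", "cx", "cy" (pixels), "k1" (the pictures are not rectified: a ray, as slopes to the right and down, at radius r is drawn at 1 + k1 r^2 times it, then the intrinsics apply), "extrinsics" (4x4, takes a point from camera to world coordinates). Camera axes: x right, y down, z forward; pixel columns grow to the right and rows downward; lengths in m; the calibration is good to about 2 mm. A picture is of the moment at which its call begins: read the wrist's pose just before it. get_calibration takes no time and is no camera call; for the wrist camera it gives the pose at the moment of the call.
- env.sign_off(): hands the job in, once; it reports no verdict.
Trained networks look in the newest picture that a camera, given by its name, has taken for a name from the list of things; names that differ only in an ending like _2 or _b are one class to them, and where a whole thing is asked for, a point or a joint stands for the part that bears it (a point fixed in the world has none). Each returns a list of dicts, best first, with "confidence" (0 to 1); they miss things now and then, are a little off and sometimes report something else, mostly with a low value. They report only what shows in the picture. A call takes as long as a camera call. They do not tell look-alikes from the thing itself.
- env.regions_of(camera, query): "region" (384x512 bool, what is visible of it) and "rect" ([left, top, right, bottom] in pixels, round what is visible of it).
The state is a dict: "time_s": time; "qpos": joint angles; "joint_velocities": joint speeds; "effort": joint torques, N m; "tool_pos": TCP position; "tool_rot": TCP orientation; "force": force on the tool from outside, world axes, zero at the start; "wrist_torque": the same for the moment, N m; "grip_width": finger opening in m.
Only numpy, scipy, OpenCV 4.12 (cv2) and the standard library are available. Lean on these libraries where they do the work, as an engineer would, in place of code of your own. Each camera call takes 0.05 s, during which the arm holds its last target. There are 200 camera calls.

### The job

Tidy the packing things into their places round the blue tape dispenser, which stays where it is (left, right and front as you see it from the robot's side, and square to the dispenser): the full tape roll lying flat to its right with the smaller, opened roll on top of it, centred, the round tin to its left, and the stapler standing in front of it, parallel to it. Leave about 4 cm clear between the dispenser and each neighbour, with the middle of each in line with the middle of the dispenser, and leave the marker, the carton and the jar alone.

Things in the scene. Friction and masses are not known exactly. Their poses are not given: they have to be found in the camera images.
- dispenser: blue plastic tape dispenser, loose, 1 kg, 130 mm long, 55 mm wide, 72 mm high, its long side to the robot, on a white shelf board whose top is 18 mm above the work surface (all else stands on it too). Origin: centre of its 130 x 55 mm underside. Axes: x across it, away from the robot; y along it, to the left, towards the tape hub (blade at the right end); z up. Stays in place
- full_roll_center (a point): full roll of clear packing tape lying flat (hole upright): outer diameter 66 mm, hole 38 mm, 48 mm high. Point: its centre, half-way up; z is its axis, up. About 150 g
- opened_roll_center (a point): opened, part-used roll of clear packing tape lying flat: outer diameter 52 mm, hole 38 mm, 48 mm high; the smaller of the two rolls. Point: its centre, half-way up; z is its axis, up. About 90 g
- tin_center (a point): round aluminium tin with its lid snapped shut, standing upright: diameter 60 mm, 32 mm high, lid on top. Point: its centre, half-way up; z up. About 120 g
- stapler_center (a point): black desk stapler standing on its base: 132 mm long, 36 mm wide (base and top cover alike), 56 mm high; it can be gripped across its width at the middle of its length. Point: middle of its length and width, 28 mm above its underside. Axes: y along its length towards its nose, x across its width, z up. It may end up nose left or nose right. About 250 g
- marker: bystander: red marker pen lying on the board at the right, 134 mm long along its x, 16 mm thick. Origin: underside of its middle
- carton: bystander: small cardboard carton at the left, 110 x 80 mm (its x and y), 60 mm high. Origin: centre of its underside
- jar: bystander: glass jar with a metal cap beyond the dispenser, 54 mm in diameter, 80 mm high. Origin: centre of its underside
Things that resemble listed ones, but are neither listed nor needed, are in the scene too. What is shaped like the part that bears full_roll_center but green or yellow is not meant.

How it is judged (in metres and radians):
At the end, for the whole second after the job is handed in: Square to the dispenser: full roll flat at its right end, tin at its left end, stapler in front and parallel (0.15 rad), each 40 mm clear and centred on it, both within 15 mm; opened roll on the full roll, centres within 10 mm; all upright (0.12 rad), on the board, released, at rest (y of full_roll_center in the frame of dispenser between -0.153 and -0.123 m and x of full_roll_center in the frame of dispenser between -0.015 and 0.015 m and z of full_roll_center in the frame of dispenser between 0.018 and 0.03 m and horizontal distance between opened_roll_center and full_roll_center below 0.01 m and z of opened_roll_center in the frame of full_roll_center between 0.042 and 0.054 m and y of tin_center in the frame of dispenser between 0.12 and 0.15 m and x of tin_center in the frame of dispenser between -0.015 and 0.015 m and z of tin_center in the frame of dispenser between 0.01 and 0.022 m and x of stapler_center in the frame of dispenser between -0.1005 and -0.0705 m and y of stapler_center in the frame of dispenser between -0.015 and 0.015 m and z of stapler_center in the frame of dispenser between 0.022 and 0.034 m and angle between the y axis of stapler_center and the y axis of dispenser, either way round below 0.15 rad and angle between each of full_roll_center, opened_roll_center, tin_center, stapler_center's own z axis and vertical below 0.12 rad and linear speed of each of full_roll, opened_roll, tin, stapler below 0.02 m/s); the robot touches nothing.
It fails at once if the dispenser is shifted by more than 20 mm (distance of dispenser from where it was at the start of the episode above 0.02 m).
It fails at once if the marker is disturbed (moved by more than 25 mm) (distance of marker from where it was at the start of the episode above 0.025 m).
It fails at once if the carton is disturbed (moved by more than 25 mm) (distance of carton from where it was at the start of the episode above 0.025 m).
It fails at once if the jar is disturbed (moved by more than 25 mm) (distance of jar from where it was at the start of the episode above 0.025 m).
It also fails if it takes over 109 s, if anything falls off the work surface, if the arm or the gripper's body presses on something with over 40 N, if the wrist force passes 120 N, or if a joint passes its speed limit or range.

## Working session

There is one attempt and no reset: what is moved stays moved. The work goes in short steps, Python scripts to look and compute and a tool call to move; the robot and the scene stay as the last step left them, time stands still between calls to the robot, and variables do not carry over. Pictures are saved under pics/ and viewed, about 12 in all and at most 16, crops included, and the job is handed in when it is done.

Besides the shell and the picture viewer there is one more tool, called after "Request:" as a command line: name --pt "numbers of a row" for each row, then --argument value for the rest. send_rows: Moves the arm, as the interface text tells. Its arguments: {"type":"object","properties":{"plan":{"type":"array"},"grip_force":{"type":"number"}},"required":["plan"]}

```bash
mkdir -p pics; ls
cat > h.py <<'E'
import numpy as np, cv2
from cell import env
def ray(cal,u,v):
    u=np.atleast_1d(u).astype(float);v=np.atleast_1d(v).astype(float)
    K=np.array([[cal['fx'],0,cal['cx']],[0,cal['fy'],cal['cy']],[0,0,1]])
    p=cv2.undistortPoints(np.stack([u,v],1).reshape(-1,1,2),K,np.array([cal['k1'],0,0,0.])).reshape(-1,2)
    E=np.array(cal['extrinsics']);d=np.c_[p,np.ones(len(p))]@E[:3,:3].T
    return E[:3,3],d
def toz(cal,u,v,z):
    o,d=ray(cal,u,v);return o+d*((z-o[2])/d[:,2])[:,None]
def proj(cal,P):
    E=np.linalg.inv(np.array(cal['extrinsics']));q=np.atleast_2d(P)@E[:3,:3].T+E[:3,3]
    s=q[:,:2]/q[:,2:];s=s*(1+cal['k1']*(s**2).sum(1))[:,None]
    return s*[cal['fx'],cal['fy']]+[cal['cx'],cal['cy']]
def shot(name,fn):
    im=env.read_camera(name);cv2.imwrite('pics/'+fn,im[:,:,::-1]);return im
E
python3 - <<'E'
from h import *
print(env.grip_point_offset, env.get_obs())
a=shot('top','top0.png');b=shot('scene','scene0.png')
for n in ['top','scene']:
    c=env.get_calibration(n);print(n,c)
cal=env.get_calibration('top')
for q in ['dispenser','full_roll_center','opened_roll_center','tin_center','stapler_center','marker','carton','jar']:
    for r in env.regions_of('top',q):
        ys,xs=np.nonzero(r['region']);print(q,round(r['confidence'],2),r['rect'],xs.mean().round(1),ys.mean().round(1),len(xs),toz(cal,xs.mean(),ys.mean(),.05)[0].round(3))
E
```

```text
pics
0.0187 {'time_s': 0.0, 'qpos': array([-68.23341189,  18.44077003,  -4.01478965,  83.17449918,
         1.29737909,  78.53918551,  -3.26007886]), 'joint_velocities': array([-0.00760709, -0.00237321, -0.05924472,  0.02186015, -0.11252919,
       -0.04032458,  0.0035733 ]), 'effort': array([ 1.41446471e-04, -4.91282523e+01, -4.03810563e-01, -3.12535608e+01,
       -6.40455913e-02,  4.35870280e-02,  1.48503505e-04]), 'tool_pos': array([0.23237711, 0.60646364, 0.22144555]), 'tool_rot': array([-1.79890915e+02,  8.18872734e-03,  1.59042853e+02]), 'force': array([-0.64380856, -0.00689534, -0.24253341]), 'wrist_torque': array([ 0.03079344, -0.01918988, -0.01586529]), 'grip_width': 0.08702732656576861}
top {'fx': 450.46532265229183, 'fy': 450.46532265229183, 'cx': 257.5530398564781, 'cy': 181.032811375309, 'k1': -0.12052500045538622, 'extrinsics': array([[ 0.00618583, -0.98129619,  0.19240457,  0.23295356],
       [-0.9999695 , -0.00515277,  0.00586916, -0.02098531],
       [-0.00476797, -0.19243501, -0.98129814,  1.4461825 ],
       [ 0.        ,  0.        ,  0.        ,  1.        ]])}
[... 690 characters left out ...]
8.8, 272.5] 142.5 261.2 343 [0.252 0.342 0.05 ]
opened_roll_center 0.68 [270.0, 193.8, 289.5, 212.1] 279.1 201.2 160 [ 0.443 -0.08   0.05 ]
tin_center 0.72 [216.1, 195.8, 230.2, 212.5] 225.4 202.6 278 [0.437 0.088 0.05 ]
tin_center 0.42 [95.3, 124.2, 130.4, 165.5] 113.3 142.5 1075 [0.632 0.459 0.05 ]
stapler_center 0.65 [332.6, 183.2, 377.2, 212.5] 354.0 197.5 573 [ 0.455 -0.317  0.05 ]
marker 0.5 [333.1, 182.6, 374.4, 213.1] 353.3 197.6 633 [ 0.455 -0.315  0.05 ]
marker 0.45 [386.4, 142.5, 392.6, 184.4] 389.9 165.1 164 [ 0.561 -0.437  0.05 ]
carton 0.57 [95.6, 124.3, 128.6, 165.1] 113.0 142.8 1052 [0.631 0.46  0.05 ]
jar 0.67 [254.6, 90.5, 274.2, 110.9] 263.1 99.1 292 [ 0.781 -0.029  0.05 ]
```

Run:
```python
import cv2
a=cv2.imread('pics/top0.png');cv2.imwrite('pics/top0c.png',cv2.resize(a[70:290,80:410],None,fx=2.4,fy=2.4,interpolation=cv2.INTER_CUBIC))
```

```text
(no output)
```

View pics/top0c.png

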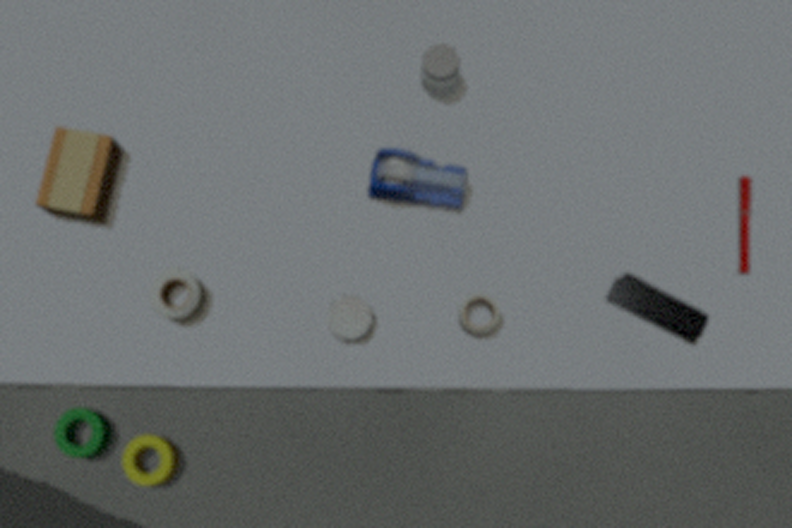

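View pics/scene0.png

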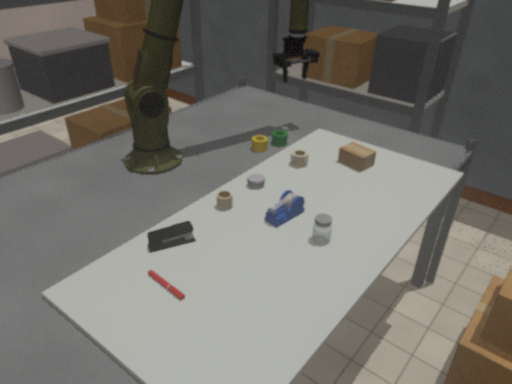

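Top crop: dispenser at (418,180) turned slightly clockwise; white roll (181,297); tin (352,318); thin opened roll (480,315); stapler (657,308). The green and yellow rolls are decoys and sit off the board. I'll raise the arm and turn the jaws along x.

Request:
send_rows --pt "87 0 0 -15 0 0 0.134" --pt "87 0 0 -15 0 0 0.134" --pt "87 0 0 -15 0 0 0.134" --pt "87 0 0 -15 0 0 0.134" --pt "87 0 0 -15 0 0 0.134" --pt "87 0 0 -15 0 0 0.134" --pt "87 0 0 -15 0 0 0.134" --pt "87 0 0 -15 0 0 0.134" --pt "87 0 0 -15 0 0 0.132"

```text
time_s: 1.4
tool_pos: [0.2324, 0.607, 0.3582]
tool_rot: [180.0, -0.0, 89.8]
force: [0.5, -0.3, -0.4]
grip_width: 0.0875
```

Request:
send_rows --pt "87 -44 21 0 0 0 0" --pt "87 -44 21 0 0 0 0" --pt "87 -44 21 0 0 0 0" --pt "87 -44 21 0 0 0 0" --pt "87 -44 21 0 0 0 0" --pt "87 -44 21 0 0 0 0" --pt "87 -44 21 0 0 0 0" --pt "87 -44 21 0 0 0 0" --pt "87 -44 21 0 0 0 0" --pt "87 -44 21 0 0 0 0" --pt "87 -44 21 0 0 0 0" --pt "87 -44 21 0 0 0 0"

```text
time_s: 2.6
tool_pos: [0.4855, 0.0773, 0.358]
tool_rot: [179.9, -0.1, 90.1]
force: [0.3, 1.3, 0.1]
grip_width: 0.0869
```

Run:
```python
from h import *
o=env.get_obs();print(o['time_s'],o['tool_pos'],o['tool_rot'],o['qpos'])
cal=env.get_calibration('wrist');shot('wrist','w1.png');np.save('w1.npy',cal,allow_pickle=True);print(cal)
for q in ['dispenser','full_roll_center','opened_roll_center','tin_center','stapler_center']:
    for r in env.regions_of('wrist',q):
        ys,xs=np.nonzero(r['region']);print(q,round(r['confidence'],2),r['rect'],len(xs),toz(cal,xs.mean(),ys.mean(),.05)[0].round(3))
```

```text
2.6 [0.4855253  0.07725499 0.35801342] [ 1.79936547e+02 -6.73147926e-02  9.00686913e+01] [-47.09432627  -4.72015177  32.87949565  92.68520498   2.51130769
  91.20220046 -14.17867789]
{'fx': 321.1151203535644, 'fy': 321.1151203535644, 'cx': 256.24181226142855, 'cy': 189.38160902220855, 'k1': -0.011189078264345278, 'extrinsics': array([[ 9.99997921e-01,  1.69630570e-03,  1.13172109e-03,
         4.84701983e-01],
       [ 1.94808291e-03, -9.58721297e-01, -2.84340779e-01,
         1.55942116e-01],
       [ 6.02676226e-04,  2.84342393e-01, -9.58722609e-01,
         5.21805931e-01],
       [ 0.00000000e+00,  0.00000000e+00,  0.00000000e+00,
         1.00000000e+00]])}
dispenser 0.55 [321.3, 156.9, 384.3, 239.4] 3356 [0.627 0.013 0.05 ]
full_roll_center 0.5 [321.6, 156.1, 386.0, 239.3] 3305 [0.627 0.013 0.05 ]
opened_roll_center 0.64 [211.5, 226.2, 247.9, 265.8] 1033 [ 0.444 -0.078  0.05 ]
tin_center 0.57 [203.9, 119.1, 245.5, 162.1] 1353 [0.44  0.091 0.05 ]
```

View pics/w1.png

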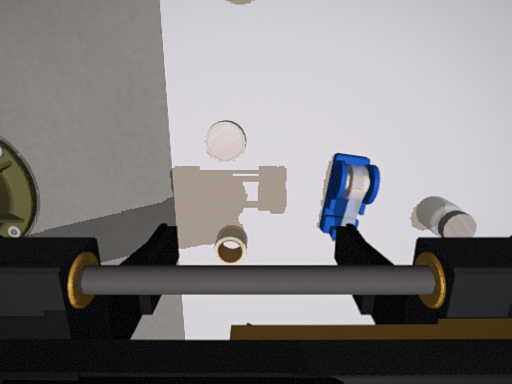

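Wrist view: tin at (226,141), opened roll at (231,246), dispenser at (348,195) with its blade end partly near the finger. I'll move over the dispenser to get its pose.

Request:
send_rows --pt "87 -10 45 0 0 0 0" --pt "87 -10 45 0 0 0 0" --pt "87 -10 45 0 0 0 0" --pt "87 0 0 0 0 0 0" --pt "87 0 0 0 0 0 0"

```text
time_s: 3.4
tool_pos: [0.6203, 0.0513, 0.3552]
tool_rot: [-179.8, 0.1, 90.2]
force: [-0.9, 0.5, 0.5]
grip_width: 0.0872
```

Run:
```python
from h import *
cal=env.get_calibration('wrist');im=shot('wrist','w2.png');print(env.get_obs()['tool_pos'])
np.save('w2.npy',cal,allow_pickle=True)
hsv=cv2.cvtColor(im,cv2.COLOR_RGB2HSV);m=cv2.inRange(hsv,(100,120,40),(130,255,255))
n,l,s,c=cv2.connectedComponentsWithStats(m);print(s[1:][s[1:,4]>200])
i=1+np.argmax(s[1:,4]);x,y,w,h=s[i,:4];print(x,y,w,h)
x0,y0=x-25,y-25
cr=cv2.resize(im[y0:y+h+25,x0:x+w+25],None,fx=4,fy=4,interpolation=cv2.INTER_CUBIC)
print(x0,y0,cr.shape);cv2.imwrite('pics/w2c.png',cr[:,:,::-1])
```

```text
[0.61972998 0.05106051 0.35674147]
[[ 239  136   47   89 1705]]
239 136 47 89
214 111 (556, 388, 3)
```

View pics/w2c.png

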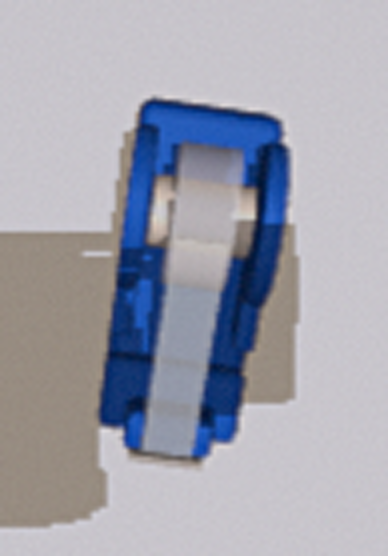

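Run:
```python
from h import *
cal=np.load('w2.npy',allow_pickle=True).item()
pc=np.array([[143,101],[100,424],[237,442],[283,118]])/4.+[214,111]-.4
for z in [.018,.03,.04,.06]:
    P=toz(cal,pc[:,0],pc[:,1],z)[:,:2]
    e=[P[0]-P[1],P[3]-P[2],P[2]-P[1],P[3]-P[0]]
    print(z,P.round(4).tolist(),[round(np.linalg.norm(v)*1e3,1) for v in e],[round(float(np.degrees(np.arctan2(v[1],v[0]))),1) for v in e],P.mean(0).round(4))
```

```text
0.018 [[0.6074, 0.0668], [0.5892, -0.0674], [0.6465, -0.0752], [0.6619, 0.0605]] [np.float64(135.5), np.float64(136.6), np.float64(57.9), np.float64(54.8)] [82.2, 83.5, -7.7, -6.6] [ 0.6263 -0.0038]
0.03 [[0.6077, 0.0684], [0.5899, -0.0627], [0.6459, -0.0703], [0.6609, 0.0622]] [np.float64(132.3), np.float64(133.3), np.float64(56.5), np.float64(53.5)] [82.2, 83.5, -7.7, -6.6] [ 6.261e-01 -6.000e-04]
0.04 [[0.608, 0.0696], [0.5905, -0.0588], [0.6454, -0.0662], [0.6601, 0.0636]] [np.float64(129.6), np.float64(130.6), np.float64(55.4), np.float64(52.4)] [82.2, 83.5, -7.7, -6.6] [0.626  0.0021]
0.06 [[0.6085, 0.0722], [0.5917, -0.0508], [0.6443, -0.058], [0.6584, 0.0664]] [np.float64(124.2), np.float64(125.1), np.float64(53.0), np.float64(50.2)] [82.2, 83.5, -7.7, -6.6] [0.6257 0.0074]
```

Request:
send_rows --pt "87 40 -19 8 0 0 0" --pt "87 40 -19 8 0 0 0" --pt "87 40 -19 8 0 0 0" --pt "87 40 -19 8 0 0 0" --pt "87 40 -19 8 0 0 0" --pt "87 40 -19 8 0 0 0" --pt "87 40 -19 8 0 0 0" --pt "87 20 -19 0 0 0 0" --pt "87 0 0 0 0 0 0" --pt "87 0 0 0 0 0 0"

```text
time_s: 4.45
tool_pos: [0.4663, 0.3499, 0.3032]
tool_rot: [179.9, -0.1, 90.3]
force: [-0.0, -1.5, -0.0]
grip_width: 0.0875
```

```bash
cat >> h.py <<'E'
def look(q,zs,cam='wrist'):
    cal=env.get_calibration(cam);env.read_camera(cam)
    o=env.get_obs();print(o['time_s'],o['tool_pos'].round(4),o['tool_rot'].round(1))
    for r in env.regions_of(cam,q):
        k,_=cv2.findContours(r['region'].astype(np.uint8),0,1);k=max(k,key=cv2.contourArea)
        (x,y),rad=cv2.minEnclosingCircle(k);ys,xs=np.nonzero(r['region'])
        print(q,round(r['confidence'],2),r['rect'],'circ',round(x),round(y),round(rad,1))
        for z in zs: print(z,'circ',toz(cal,x,y,z)[0].round(4),'mean',toz(cal,xs.mean(),ys.mean(),z)[0].round(4))
E
python3 - <<'E'
from h import *
look('full_roll_center',[.018,.042,.066]);shot('wrist','w3.png')
E
```

```text
4.5 [0.4675 0.3487 0.3032] [ 1.799e+02 -1.000e-01  9.010e+01]
full_roll_center 0.94 [83.6, 54.7, 151.9, 111.4] circ 117 83 33.1
0.018 circ [0.2802 0.4429 0.018 ] mean [0.2787 0.4426 0.018 ]
0.042 circ [0.2901 0.4422 0.042 ] mean [0.2887 0.4418 0.042 ]
0.066 circ [0.2999 0.4414 0.066 ] mean [0.2987 0.4411 0.066 ]
full_roll_center 0.91 [72.0, 131.8, 133.0, 181.3] circ 100 154 30.9
0.018 circ [0.2452 0.347  0.018 ] mean [0.2444 0.3465 0.018 ]
0.042 circ [0.257  0.3513 0.042 ] mean [0.2562 0.3509 0.042 ]
0.066 circ [0.2687 0.3557 0.066 ] mean [0.268  0.3552 0.066 ]
full_roll_center 0.85 [231.0, 152.1, 283.8, 208.3] circ 256 181 27.1
0.018 circ [0.4665 0.3092 0.018 ] mean [0.4672 0.3084 0.018 ]
0.042 circ [0.4664 0.3155 0.042 ] mean [0.4671 0.3148 0.042 ]
0.066 circ [0.4663 0.3219 0.066 ] mean [0.467  0.3212 0.066 ]
```

View pics/w3.png

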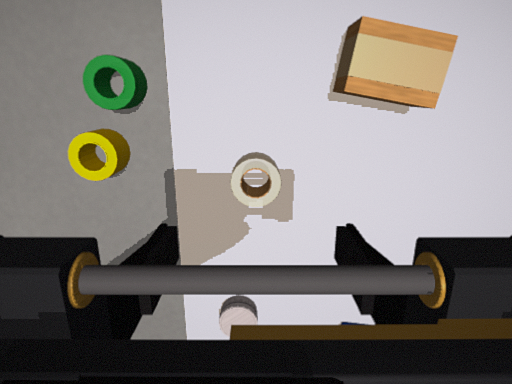

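Wrist view: full roll at (256,181), between the jaws in x; carton at upper right, decoys at left. I'll descend and grasp.

Request:
send_rows --pt "87 -15 0 40 0 0 0" --pt "87 -16 0 40 0 0 0" --pt "87 0 0 45 0 0 0" --pt "87 0 0 45 0 0 0" --pt "87 0 0 45 0 0 0" --pt "87 0 0 30 0 0 0" --pt "87 0 0 20 0 0 0" --pt "87 0 0 10 0 0 0" --pt "87 0 0 0 0 0 0" --pt "60 0 0 0 0 0 0" --pt "60 0 0 0 0 0 0" --pt "60 0 0 0 0 0 0" --grip_force 20

```text
time_s: 5.8
tool_pos: [0.4686, 0.3189, 0.0279]
tool_rot: [179.9, -0.1, 90.1]
force: [0.3, 0.3, -0.4]
grip_width: 0.0701
```

Request:
send_rows --pt "50 0 0 0 0 0 0" --pt "50 0 0 0 0 0 0" --pt "50 0 0 0 0 0 0"

```text
time_s: 6.1
tool_pos: [0.4682, 0.3188, 0.0277]
tool_rot: [180.0, -0.1, 90.1]
force: [-1.7, -0.6, 5.2]
grip_width: 0.0667
```

Request:
send_rows --pt "50 0 0 -40 0 0 0" --pt "50 0 0 -45 0 0 0" --pt "50 0 0 -45 0 0 0" --pt "50 -25 10 -20 0 0 0" --pt "50 -45 14 0 0 0 0" --pt "50 -45 14 0 0 0 0" --pt "50 -45 14 0 0 0 0" --pt "50 -45 14 0 0 0 0" --pt "50 -45 14 0 0 0 0" --pt "50 -45 14 0 0 0 0" --pt "50 -45 14 0 0 0 0" --pt "50 -45 14 0 0 0 0"

```text
time_s: 7.3
tool_pos: [0.5903, -0.0682, 0.1763]
tool_rot: [-180.0, -0.0, 90.1]
force: [0.6, 0.1, -1.6]
grip_width: 0.0663
```

Request:
send_rows --pt "50 -45 12 0 0 0 0" --pt "50 -25 7 0 0 0 0" --pt "50 0 0 0 0 0 0" --pt "50 0 0 0 0 0 0"

```text
time_s: 7.7
tool_pos: [0.6088, -0.1369, 0.1759]
tool_rot: [-179.9, -0.0, 90.0]
force: [0.5, 1.1, -1.4]
grip_width: 0.0665
```

Request:
send_rows --pt "50 0 0 45 0 0 0" --pt "50 0 0 45 0 0 0" --pt "50 0 0 30 0 0 0" --pt "50 0 0 15 0 0 0" --pt "50 0 0 9 0 0 0" --pt "50 0 0 3.5 0 0 0" --pt "50 0 0 0 0 0 0" --pt "50 0 0 0 0 0 0"

```text
time_s: 8.5
tool_pos: [0.6105, -0.1368, 0.0306]
tool_rot: [179.8, 0.0, 90.1]
force: [0.1, -0.1, -0.9]
grip_width: 0.0663
```

Request:
send_rows --pt "87 0 0 0 0 0 0" --pt "87 0 0 0 0 0 0" --pt "87 0 0 0 0 0 0" --pt "87 0 0 -10 0 0 0" --pt "87 0 0 -30 0 0 0" --pt "87 0 0 -45 0 0 0" --pt "87 0 0 -45 0 0 0" --pt "87 0 0 -45 0 0 0" --pt "87 40 0 -45 0 0 0" --pt "87 10 0 -45 0 0 0" --pt "87 0 0 0 0 0 0" --pt "87 0 0 0 0 0 0"

```text
time_s: 9.7
tool_pos: [0.6097, -0.0936, 0.2882]
tool_rot: [179.8, -0.0, 90.1]
force: [0.6, -0.2, -0.0]
grip_width: 0.087
```

Run:
```python
from h import *
look('full_roll_center',[.018,.042,.066]);shot('wrist','w4.png')
np.save('w4.npy',env.get_calibration('wrist'),allow_pickle=True)
```

```text
9.75 [ 0.6089 -0.0939  0.2866] [180.  -0.  90.]
full_roll_center 0.88 [227.1, 162.7, 283.6, 221.4] circ 257 192 28.2
0.018 circ [ 0.6106 -0.1476  0.018 ] mean [ 0.6101 -0.1484  0.018 ]
0.042 circ [ 0.6104 -0.1403  0.042 ] mean [ 0.61  -0.141  0.042]
0.066 circ [ 0.6103 -0.1329  0.066 ] mean [ 0.6099 -0.1336  0.066 ]
```

View pics/w4.png

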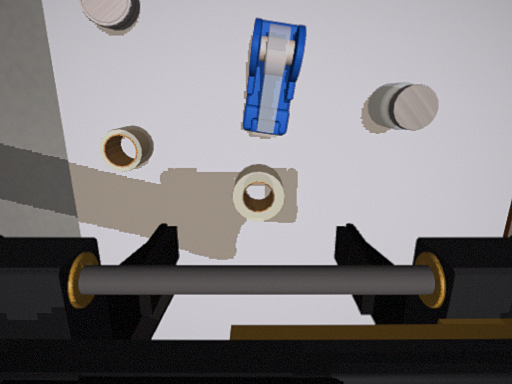

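Wrist view: full roll at (257,193), off the dispenser's right end; opened roll at (124,150). I'll fit cylinder silhouettes to get positions.

```bash
cat >> h.py <<'E'
from scipy.optimize import minimize
def cyl(q,r,h,cam='wrist',z0=.018,guess=None):
    cal=env.get_calibration(cam);env.read_camera(cam);o=env.get_obs();print(o['time_s'],o['tool_pos'].round(4),o['tool_rot'].round(1))
    t=np.linspace(0,6.283,60);C=np.c_[r*np.cos(t),r*np.sin(t)]
    for g in env.regions_of(cam,q):
        m=g['region'];k,_=cv2.findContours(m.astype(np.uint8),0,2);k=cv2.convexHull(max(k,key=cv2.contourArea))
        M=np.zeros(m.shape,np.uint8);cv2.fillConvexPoly(M,k,1);ys,xs=np.nonzero(M)
        p0=toz(cal,xs.mean(),ys.mean(),z0+h/2)[0][:2]
        def f(p,):
            P=np.r_[np.c_[C+p,np.full(60,z0)],np.c_[C+p,np.full(60,z0+h)]]
            H=cv2.convexHull((proj(cal,P)*16).astype(np.int32));A=np.zeros(m.shape,np.uint8)
            A8=cv2.fillConvexPoly(np.zeros(m.shape,np.uint8),H,255,cv2.LINE_AA,4)/255.
            return np.abs(A8-M).sum()/M.sum()
        s=minimize(f,p0,method='Nelder-Mead',options=dict(initial_simplex=[p0,p0+[.006,0],p0+[0,.006]],xatol=1e-4,fatol=1e-5))
        print(q,round(g['confidence'],2),np.round(g['rect']).tolist(),s.x.round(4),'err',round(s.fun,3))
E
python3 - <<'E'
from h import *
cyl('full_roll_center',.033,.048);cyl('opened_roll_center',.026,.048);cyl('tin_center',.03,.032)
E
```

```text
9.9 [ 0.6083 -0.094   0.285 ] [-179.9    0.    90. ]
full_roll_center 0.69 [230.0, 163.0, 284.0, 223.0] [ 0.6104 -0.1396] err 0.075
10.0 [ 0.6086 -0.0938  0.2852] [-179.9    0.    90. ]
opened_roll_center 0.69 [96.0, 125.0, 154.0, 171.0] [ 0.4437 -0.0804] err 0.061
10.1 [ 0.6089 -0.0937  0.2856] [-179.9    0.    90. ]
tin_center 0.76 [78.0, 0.0, 138.0, 32.0] [0.4375 0.0901] err 0.031
```

Request:
send_rows --pt "87 14 -41 0 0 0 0" --pt "87 14 -41 0 0 0 0" --pt "87 14 -41 0 0 0 0" --pt "87 14 -42 0 0 0 0" --pt "87 0 0 0 0 0 0" --pt "87 0 0 0 0 0 0"

```text
time_s: 10.75
tool_pos: [0.4441, -0.0374, 0.287]
tool_rot: [179.9, -0.1, 90.1]
force: [1.4, 0.2, 0.5]
grip_width: 0.0867
```

Run:
```python
from h import *
cyl('opened_roll_center',.026,.048);cyl('tin_center',.03,.032)
```

```text
10.8 [ 0.4448 -0.0378  0.2868] [179.9  -0.   90. ]
opened_roll_center 0.78 [234.0, 168.0, 277.0, 216.0] [ 0.4441 -0.0796] err 0.053
10.9 [ 0.4451 -0.0382  0.2864] [1.8e+02 1.0e-01 9.0e+01]
tin_center 0.78 [227.0, 24.0, 277.0, 81.0] [0.4393 0.0887] err 0.045
```

Request:
send_rows --pt "87 -21 0 40 0 0 0" --pt "87 -21 0 40 0 0 0" --pt "87 0 0 45 0 0 0" --pt "87 0 0 45 0 0 0" --pt "87 0 0 40 0 0 0" --pt "87 0 0 25 0 0 0" --pt "87 0 0 16 0 0 0" --pt "87 0 0 8 0 0 0" --pt "87 0 0 0 0 0 0" --pt "40 0 0 0 0 0 0" --pt "40 0 0 0 0 0 0" --pt "40 0 0 0 0 0 0" --grip_force 15

```text
time_s: 12.15
tool_pos: [0.4451, -0.0795, 0.0283]
tool_rot: [179.9, -0.0, 90.1]
force: [-1.7, 0.8, 0.4]
grip_width: 0.0709
```

Request:
send_rows --pt "40 0 0 0 0 0 0" --pt "40 0 0 0 0 0 0" --pt "40 0 0 0 0 0 0"

```text
time_s: 12.45
tool_pos: [0.4445, -0.0794, 0.0277]
tool_rot: [180.0, -0.0, 90.1]
force: [-0.0, -0.6, 1.9]
grip_width: 0.0506
```

Request:
send_rows --pt "40 0 0 0 0 0 0" --pt "40 0 0 -35 0 0 0" --pt "40 0 0 -45 0 0 0" --pt "40 0 0 -45 0 0 0" --pt "40 0 0 -35 0 0 0" --pt "40 -12 33 0 0 0 0" --pt "40 -12 33 0 0 0 0" --pt "40 -12 33 0 0 0 0" --pt "40 -12 33 0 0 0 0" --pt "40 -12 33 0 0 0 0" --pt "40 0 0 0 0 0 0" --pt "40 0 0 0 0 0 0"

```text
time_s: 13.65
tool_pos: [0.6087, -0.14, 0.1862]
tool_rot: [-179.8, 0.1, 90.0]
force: [-0.6, 0.2, -1.4]
grip_width: 0.0506
```

Run:
```python
from h import *
o=[env.get_obs() for _ in range(5)];print(np.mean([q['tool_pos'] for q in o],0))
cal=env.get_calibration('wrist')
cyl('opened_roll_center',.026,.048,z0=.187-.0277+.018+.01)
shot('wrist','w5.png')
```

```text
[ 0.60867028 -0.1400458   0.18617658]
13.7 [ 0.6083 -0.1397  0.1868] [-179.9    0.    90. ]
opened_roll_center 0.71 [202.0, 196.0, 311.0, 327.0] [ 0.6078 -0.1381] err 1.5
```

View pics/w5.png

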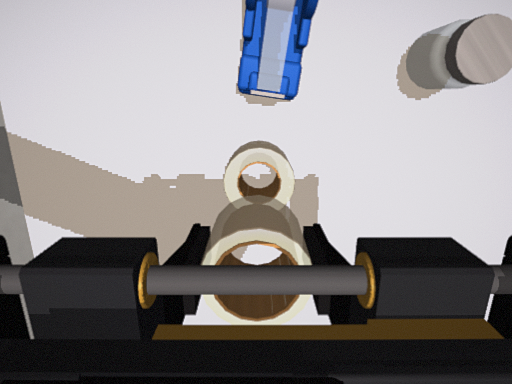

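Held roll at (258,275) lines up with the full roll at (259,180). I'll lower it.

Request:
send_rows --pt "40 0 0 30 0 0 0" --pt "40 0 0 30 0 0 0" --pt "40 0 0 25 0 0 0" --pt "40 0 0 15 0 0 0" --pt "40 0 0 8 0 0 0" --pt "40 0 0 2 0 0 0" --pt "40 0 0 0 0 0 0" --pt "40 0 0 0 0 0 0"

```text
time_s: 14.6
tool_pos: [0.6101, -0.1397, 0.0787]
tool_rot: [179.9, 0.0, 90.1]
force: [0.7, -0.5, -0.7]
grip_width: 0.0507
```

Request:
send_rows --pt "40 0 0 1.5 0 0 0" --pt "40 0 0 0 0 0 0" --pt "40 0 0 0 0 0 0"

```text
time_s: 14.9
tool_pos: [0.6094, -0.1394, 0.0761]
tool_rot: [180.0, -0.0, 90.1]
force: [0.2, 0.3, -0.3]
grip_width: 0.0506
```

Run:
```python
from h import *
o=env.get_obs();print(o['tool_pos'],o['force'])
look('opened_roll_center',[.114])
```

```text
[ 0.60942883 -0.13941315  0.07613301] [ 0.24027156  0.32500857 -0.2783528 ]
14.95 [ 0.6094 -0.1394  0.0761] [180.   -0.   90.1]
opened_roll_center 0.83 [200.9, 198.2, 309.8, 326.1] circ 256 251 55.7
0.114 circ [ 0.6086 -0.1259  0.114 ] mean [ 0.6088 -0.1291  0.114 ]
```

Request:
send_rows --pt "80 0 0 0 0 0 0" --pt "80 0 0 0 0 0 0" --pt "87 0 0 0 0 0 0" --pt "87 0 0 -10 0 0 0" --pt "87 0 0 -30 0 0 0" --pt "87 0 0 -45 0 0 0" --pt "87 0 0 -45 0 0 0" --pt "87 20 0 -45 0 0 0" --pt "87 45 0 -45 0 0 0" --pt "87 20 0 -20 0 0 0" --pt "87 0 0 0 0 0 0" --pt "87 0 0 0 0 0 0"

```text
time_s: 16.2
tool_pos: [0.6092, -0.0643, 0.3068]
tool_rot: [179.9, 0.0, 90.1]
force: [0.3, -0.7, -0.4]
grip_width: 0.0873
```

Run:
```python
from h import *
cyl('opened_roll_center',.026,.048,z0=.066)
im=shot('wrist','w6.png');cv2.imwrite('pics/w6c.png',cv2.resize(im[100:260,180:340,::-1],None,fx=3.5,fy=3.5,interpolation=cv2.INTER_CUBIC))
```

```text
16.25 [ 0.6086 -0.0652  0.3059] [-180.    0.   90.]
opened_roll_center 0.71 [232.0, 198.0, 282.0, 248.0] [ 0.6089 -0.1407] err 0.045
```

View pics/w6c.png

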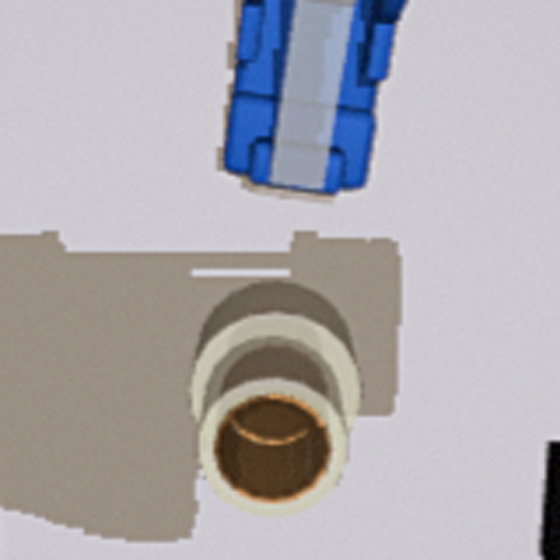

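The opened roll sits on the full roll, seen concentric in columns (273 vs 275 in the crop). I'll check the other axis numerically while moving on to the tin.

Request:
send_rows --pt "87 40 -30 0 0 0 0" --pt "87 40 -30 0 0 0 0" --pt "87 40 -30 0 0 0 0" --pt "87 40 -30 0 0 0 0" --pt "87 35 -30 20 0 0 0" --pt "87 0 -20 0 0 0 0" --pt "87 0 0 0 0 0 0" --pt "87 0 0 0 0 0 0"

```text
time_s: 17.15
tool_pos: [0.4396, 0.1294, 0.2861]
tool_rot: [180.0, -0.0, 90.0]
force: [1.2, -0.4, -0.1]
grip_width: 0.087
```

Run:
```python
from h import *
cyl('tin_center',.03,.032)
cal=env.get_calibration('wrist').copy();E=np.array(cal['extrinsics']);d=np.array([.6086,-.0652,.3059])-env.get_obs()['tool_pos'];E[:3,3]+=d;cal['extrinsics']=E
print('full',toz(cal,258.6,212.9,.066),'opened',toz(cal,258,227.4,.114))
```

```text
17.2 [0.4401 0.1291 0.2863] [180.    0.   89.9]
tin_center 0.81 [238.0, 164.0, 282.0, 211.0] [0.4397 0.0878] err 0.084
full [[ 0.61104263 -0.13952093  0.066     ]] opened [[ 0.60998942 -0.13982899  0.114     ]]
```

Request:
send_rows --pt "87 -20 0 40 0 0 0" --pt "87 -21 0 40 0 0 0" --pt "87 0 0 45 0 0 0" --pt "87 0 0 45 0 0 0" --pt "87 0 0 40 0 0 0" --pt "87 0 0 28 0 0 0" --pt "87 0 0 17 0 0 0" --pt "87 0 0 7 0 0 0" --pt "87 0 0 0 0 0 0" --pt "45 0 0 0 0 0 0" --pt "45 0 0 0 0 0 0" --pt "45 0 0 0 0 0 0" --grip_force 20

```text
time_s: 18.45
tool_pos: [0.44, 0.09, 0.0253]
tool_rot: [179.9, -0.1, 90.1]
force: [-0.3, 0.6, -0.2]
grip_width: 0.0707
```

Request:
send_rows --pt "45 0 0 0 0 0 0" --pt "45 0 0 0 0 0 0" --pt "45 0 0 0 0 0 0" --pt "45 0 0 0 0 0 0"

```text
time_s: 18.85
tool_pos: [0.4396, 0.09, 0.0248]
tool_rot: [180.0, -0.0, 90.1]
force: [-0.8, 0.2, 5.8]
grip_width: 0.0592
```

Request:
send_rows --pt "45 0 0 -30 0 0 0" --pt "45 0 0 -45 0 0 0" --pt "45 0 0 -45 0 0 0" --pt "45 10 41 0 0 0 0" --pt "45 9 41 0 0 0 0" --pt "45 9 41 0 0 0 0" --pt "45 9 40 0 0 0 0" --pt "45 9 40 0 0 0 0" --pt "45 0 0 0 0 0 0" --pt "45 0 0 0 0 0 0"

```text
time_s: 19.85
tool_pos: [0.6418, 0.135, 0.1427]
tool_rot: [-179.9, 0.2, 90.0]
force: [-0.4, -0.1, -0.7]
grip_width: 0.0594
```

Request:
send_rows --pt "45 0 0 45 0 0 0" --pt "45 0 0 40 0 0 0" --pt "45 0 0 20 0 0 0" --pt "45 0 0 9 0 0 0" --pt "45 0 0 4 0 0 0" --pt "45 0 0 0 0 0 0" --pt "45 0 0 0 0 0 0"

```text
time_s: 20.55
tool_pos: [0.6431, 0.136, 0.0281]
tool_rot: [179.9, -0.1, 90.1]
force: [0.4, 0.7, -1.3]
grip_width: 0.0591
```

Request:
send_rows --pt "45 0 0 2 0 0 0" --pt "45 0 0 0.7 0 0 0" --pt "45 0 0 0 0 0 0" --pt "45 0 0 0 0 0 0"

```text
time_s: 20.95
tool_pos: [0.6429, 0.136, 0.025]
tool_rot: [179.9, -0.0, 90.1]
force: [-1.7, -0.0, 5.3]
grip_width: 0.0594
```

Request:
send_rows --pt "87 0 0 0 0 0 0" --pt "87 0 0 0 0 0 0" --pt "87 0 0 0 0 0 0" --pt "87 0 0 -15 0 0 0" --pt "87 0 0 -40 0 0 0" --pt "87 0 0 -45 0 0 0" --pt "87 0 0 -45 0 0 0" --pt "87 0 0 -45 0 0 0" --pt "87 0 0 -45 0 0 0" --pt "87 0 0 -45 0 0 0" --pt "87 0 0 0 0 0 0" --pt "87 0 0 0 0 0 0"

```text
time_s: 22.15
tool_pos: [0.6427, 0.1353, 0.3058]
tool_rot: [179.8, -0.1, 90.0]
force: [0.1, 0.2, -0.6]
grip_width: 0.0871
```

Run:
```python
from h import *
cyl('tin_center',.03,.032)
im=shot('wrist','w7.png')
cal=env.get_calibration('wrist');np.save('w7.npy',cal,allow_pickle=True)
```

```text
22.2 [0.642  0.1356 0.304 ] [180.  -0.  90.]
tin_center 0.75 [234.0, 132.0, 278.0, 182.0] [0.6421 0.134 ] err 0.07
tin_center 0.6 [223.0, 202.0, 273.0, 296.0] [0.6309 0.0283] err 0.391
```

View pics/w7.png

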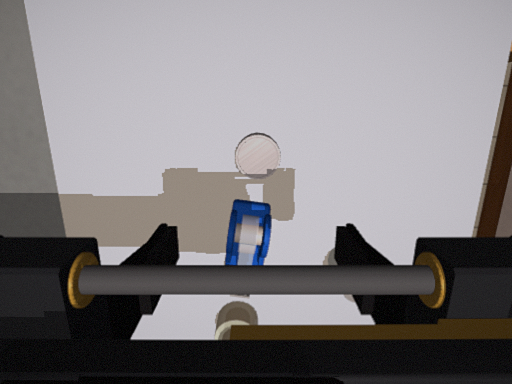

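Request:
send_rows --pt "87 -44 -19 0 0 0 0" --pt "87 -44 -19 0 0 0 0" --pt "87 -44 -19 0 0 0 0" --pt "87 -44 -19 0 0 0 0" --pt "87 -44 -19 0 0 0 0" --pt "87 -44 -19 0 0 0 0" --pt "87 -44 -19 0 0 0 0" --pt "87 -44 -19 0 0 0 0" --pt "87 -44 -19 0 0 0 0" --pt "87 -10 -16 0 0 0 0" --pt "87 0 0 0 0 0 0" --pt "87 0 0 0 0 0 0"

```text
time_s: 23.5
tool_pos: [0.4556, -0.2694, 0.3029]
tool_rot: [-180.0, -0.1, 90.1]
force: [0.7, 0.9, 0.1]
grip_width: 0.0873
```

Run:
```python
from h import *
look('stapler_center',[.018,.046,.074])
im=shot('wrist','w8.png')
cal=env.get_calibration('wrist');np.save('w8.npy',cal,allow_pickle=True)
cv2.imwrite('pics/w8c.png',cv2.resize(im[60:280,130:390,::-1],None,fx=2.7,fy=2.7,interpolation=cv2.INTER_CUBIC))
```

```text
23.55 [ 0.4563 -0.2685  0.303 ] [-1.80e+02 -1.00e-01  9.02e+01]
stapler_center 0.75 [224.8, 142.0, 290.6, 235.0] circ 256 190 50.3
0.018 circ [ 0.4545 -0.3239  0.018 ] mean [ 0.4564 -0.3236  0.018 ]
0.046 circ [ 0.4545 -0.3156  0.046 ] mean [ 0.4563 -0.3153  0.046 ]
0.074 circ [ 0.4545 -0.3073  0.074 ] mean [ 0.4562 -0.307   0.074 ]
```

View pics/w8c.png

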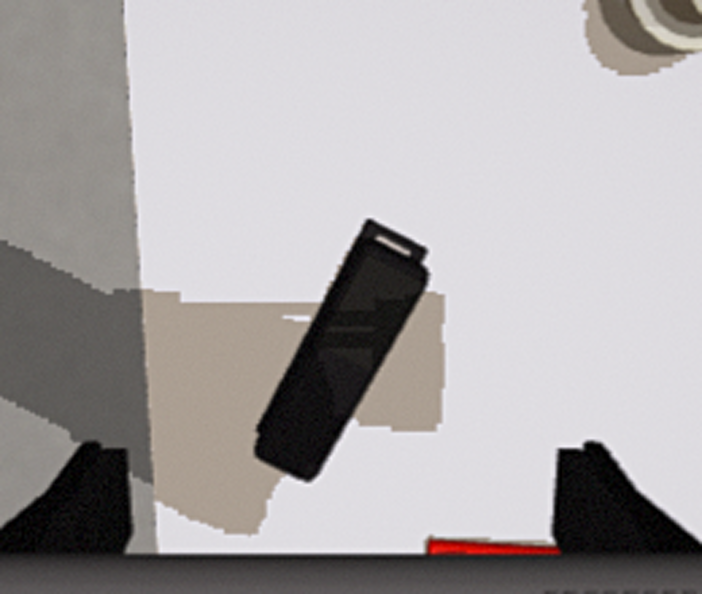

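Wrist view: the stapler is centred near crop (340,350), leaning about 28° clockwise from y; the marker lies below at (500,545). I'll fit the box.

Run:
```python
from h import *
cal=np.load('w8.npy',allow_pickle=True).item()
im=cv2.imread('pics/w8.png');g=im.max(2);m=(g<75).astype(np.uint8);m[245:]=0;m[:,:200]=0;m[:,310:]=0;m[:130]=0
k,_=cv2.findContours(m,0,2);k=max(k,key=cv2.contourArea);M=cv2.fillPoly(np.zeros(m.shape,np.uint8),[k],1)
print(M.sum(),cv2.minAreaRect(k))
def f(p):
    c,s=np.cos(p[2]),np.sin(p[2]);R=np.array([[c,-s],[s,c]])
    b=np.array([[x,y] for x in(-.018,.018) for y in (-.066,.066)])@R.T+p[:2]
    P=np.r_[np.c_[b,np.full(4,.018)],np.c_[b,np.full(4,.074)]]
    H=cv2.convexHull((proj(cal,P)*16).astype(np.int32))
    return np.abs(cv2.fillConvexPoly(np.zeros(m.shape,np.uint8),H,255,cv2.LINE_AA,4)/255.-M).sum()/M.sum()
p0=np.array([.456,-.315,-.48])
s=minimize(f,p0,method='Nelder-Mead',options=dict(initial_simplex=[p0,p0+[.006,0,0],p0+[0,.006,0],p0+[0,0,.08]],xatol=1e-4,fatol=1e-5))
print(s.x,np.degrees(s.x[2]),s.fun)
```

```text
2792 ((256.31658935546875, 190.4688720703125), (30.5294132232666, 97.35294342041016), 28.07248878479004)
[ 0.45463503 -0.31538907 -0.44382948] -25.429555789013122 0.21047530760155064
```

Run:
```python
from h import *
cal=np.load('w8.npy',allow_pickle=True).item()
def w(x,y,z): return toz(cal,x/2.7+130,y/2.7+60,z)[0][:2]
def a(p,q): d=q-p;return np.degrees(np.arctan2(d[1],d[0]))-90, np.linalg.norm(d)
R=w(318,478,.074),w(428,278,.074);print('right',R,a(*R))
for z in (.018,.074):
  L=w(260,430,z),w(370,220,z);print('left',z,L,a(*L))
n=(w(370,220,.025)+w(428,250,.025))/2
for z in (.018,.045,.074):
  t=(w(256,455,z)+w(308,480,z))/2;print(z,'nose',n,'tail',t,a(t,n),(n+t)/2, 'w',np.linalg.norm(w(256,455,z)-w(308,480,z)))
print(np.linalg.norm(w(370,220,.025)-w(428,250,.025)))
```

```text
right (array([ 0.44506846, -0.37304015]), array([ 0.49606825, -0.27194623])) (np.float64(-26.769997972855244), np.float64(0.11322967570545561))
left 0.018 (array([ 0.4113459 , -0.37025674]), array([ 0.47074845, -0.25330475])) (np.float64(-26.92703809359751), np.float64(0.1311732822906848))
left 0.074 (array([ 0.41690585, -0.34770825]), array([ 0.46889863, -0.24534464])) (np.float64(-26.927038093597524), np.float64(0.11481096905062706))
0.018 nose [ 0.48554811 -0.25993502] tail [ 0.42331914 -0.39289645] (np.float64(-25.08066179940313), np.float64(0.14680322783859584)) [ 0.45443362 -0.32641574] w 0.0327899347192293
0.045 nose [ 0.48554811 -0.25993502] tail [ 0.42527974 -0.38066327] (np.float64(-26.528684847266412), np.float64(0.1349354921923687)) [ 0.45541392 -0.32029914] w 0.03081789523615136
0.074 nose [ 0.48554811 -0.25993502] tail [ 0.42738557 -0.36752393] (np.float64(-28.39564687900193), np.float64(0.1223039405496043)) [ 0.45646684 -0.31372947] w 0.028699778754326864
0.033708904978699966
```

Request:
send_rows --pt "87 -25 0 30 0 0 0" --pt "87 -24.5 0 30 0 0 0" --pt "87 0 0 20 0 0 0.1174" --pt "87 0 0 20 0 0 0.1174" --pt "87 0 0 20 0 0 0.1174" --pt "87 0 0 20 0 0 0.1174" --pt "87 0 0 40 0 0 0" --pt "87 0 0 40 0 0 0" --pt "87 0 0 25 0 0 0" --pt "87 0 0 15 0 0 0" --pt "87 0 0 9 0 0 0" --pt "87 0 0 0 0 0 0" --grip_force 25

```text
time_s: 24.85
tool_pos: [0.4558, -0.3194, 0.0341]
tool_rot: [-179.9, 0.0, 63.2]
force: [0.2, -0.3, 0.1]
grip_width: 0.0867
```

Request:
send_rows --pt "25 0 0 0 0 0 0" --pt "25 0 0 0 0 0 0" --pt "25 0 0 0 0 0 0" --pt "25 0 0 0 0 0 0" --pt "25 0 0 0 0 0 0" --pt "25 0 0 0 0 0 0" --pt "25 0 0 0 0 0 0" --pt "25 0 0 0 0 0 0" --pt "25 0 0 0 0 0 0"

```text
time_s: 25.75
tool_pos: [0.4552, -0.3196, 0.0346]
tool_rot: [-179.9, -0.0, 63.1]
force: [-1.8, 1.1, 2.6]
grip_width: 0.0356
```

Request:
send_rows --pt "25 0 0 -30 0 0 0" --pt "25 0 0 -40 0 0 0" --pt "25 0 0 -40 0 0 0" --pt "25 0 0 -20 0 0 0" --pt "25 0 0 0 0 0 -0.086" --pt "25 0 0 0 0 0 -0.086" --pt "25 0 0 0 0 0 -0.086" --pt "25 0 0 0 0 0 -0.086" --pt "25 0 0 0 0 0 0"

```text
time_s: 26.65
tool_pos: [0.4553, -0.3196, 0.1641]
tool_rot: [-180.0, -0.0, 82.9]
force: [0.2, -0.4, -2.7]
grip_width: 0.0355
```

Request:
send_rows --pt "25 30 4 0 0 0 0" --pt "25 42 5 0 0 0 0" --pt "25 42 5 0 0 0 0" --pt "25 42 5 0 0 0 0" --pt "25 42 5 0 0 0 0" --pt "25 42 5 0 0 0 0" --pt "25 42 5 0 0 0 0" --pt "25 37 5 0 0 0 0" --pt "25 20 4 0 0 0 0" --pt "25 0 0 0 0 0 0" --pt "25 0 0 0 0 0 0"

```text
time_s: 27.75
tool_pos: [0.5402, 0.0101, 0.1643]
tool_rot: [-180.0, 0.1, 82.8]
force: [0.4, -1.4, -3.7]
grip_width: 0.0354
```

Run:
```python
from h import *
print(env.get_obs());im=shot('wrist','w9.png');shot('scene','s9.png')
```

```text
{'time_s': 27.75, 'qpos': array([-53.61518116,  10.04097054,  55.11101238, 104.81229736,
        -8.66986288,  69.65685555,  -3.09673792]), 'joint_velocities': array([ 1.20838743, -0.85164148,  1.43971202,  0.41283307,  0.35931242,
        0.20302866,  0.21689732]), 'effort': array([-1.57284893e+00, -2.53003353e+01,  3.29546124e+00, -3.13390052e+01,
       -3.36361919e-01,  8.76190636e-03, -1.90638355e-02]), 'tool_pos': array([0.54020141, 0.01008473, 0.16432705]), 'tool_rot': array([-1.79974238e+02,  1.00329096e-01,  8.27838746e+01]), 'force': array([ 0.39527533, -1.37932351, -3.69496703]), 'wrist_torque': array([-0.14094247,  0.04698599, -0.00207487]), 'grip_width': 0.03543943307505027}
```

View pics/w9.png

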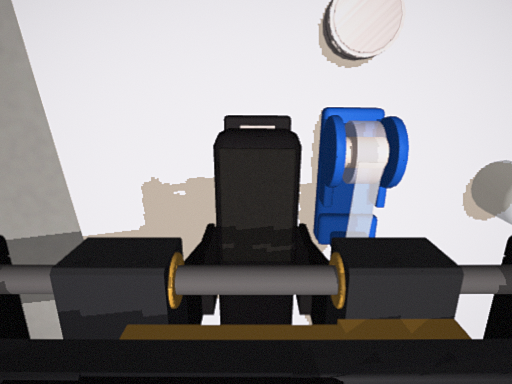

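Stapler is held parallel to the dispenser. I'll lower it.

Request:
send_rows --pt "25 0 0 40 0 0 0" --pt "25 0 0 40 0 0 0" --pt "25 0 0 25 0 0 0" --pt "25 0 0 14 0 0 0" --pt "25 0 0 7 0 0 0" --pt "25 0 0 3 0 0 0" --pt "25 0 0 0 0 0 0" --pt "25 0 0 0 0 0 0"

```text
time_s: 28.65
tool_pos: [0.5415, 0.0112, 0.0369]
tool_rot: [179.9, -0.1, 82.9]
force: [0.7, 0.7, -3.0]
grip_width: 0.0356
```

Request:
send_rows --pt "25 0 0 1.5 0 0 0" --pt "25 0 0 1 0 0 0" --pt "25 0 0 0 0 0 0" --pt "25 0 0 0 0 0 0"

```text
time_s: 29.05
tool_pos: [0.5413, 0.0114, 0.0346]
tool_rot: [179.9, -0.1, 82.9]
force: [-1.2, 0.3, 5.1]
grip_width: 0.0354
```

Request:
send_rows --pt "55 0 0 0 0 0 0" --pt "55 0 0 0 0 0 0" --pt "55 0 0 0 0 0 0" --pt "55 0 0 -15 0 0 0" --pt "55 0 0 -40 0 0 0" --pt "55 0 0 -45 0 0 0" --pt "55 0 0 -45 0 0 0" --pt "87 20 10 -45 0 0 0" --pt "87 40 10 -45 0 0 0" --pt "87 20 10 -45 0 0 0" --pt "87 0 0 0 0 0 0" --pt "87 0 0 0 0 0 0"

```text
time_s: 30.25
tool_pos: [0.5779, 0.0795, 0.306]
tool_rot: [179.9, -0.0, 82.9]
force: [0.4, -1.4, 0.3]
grip_width: 0.0842
```

Run:
```python
from h import *
print(env.get_obs()['tool_pos']);im=shot('wrist','w10.png');np.save('w10.npy',env.get_calibration('wrist'),allow_pickle=True)
cv2.imwrite('pics/w10b.png',cv2.resize(im[:300,100:400,::-1],None,fx=2,fy=2,interpolation=cv2.INTER_CUBIC))
cyl('tin_center',.03,.032)
```

```text
[0.5778563  0.07951342 0.30603806]
30.35 [0.5765 0.0784 0.304 ] [-179.9    0.    82.8]
tin_center 0.78 [276.0, 81.0, 328.0, 132.0] [0.6424 0.1349] err 0.042
```

View pics/w10b.png

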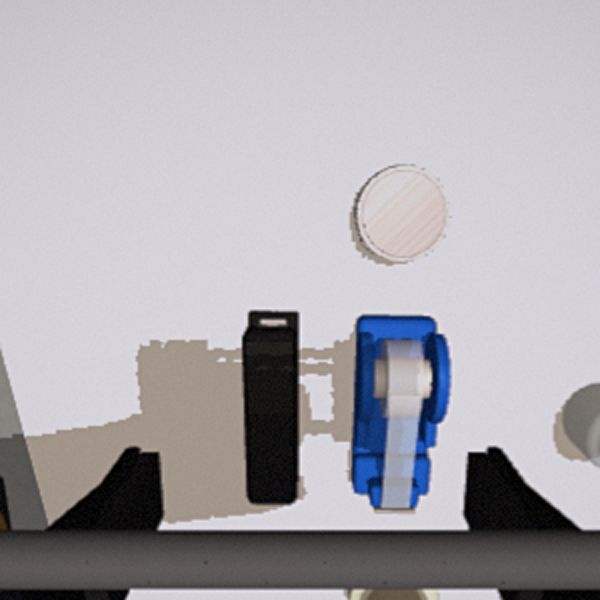

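Stapler stands in front, tin to the left of the dispenser, all parallel. Final numeric check, re-measuring the dispenser in this view.

Run:
```python
from h import *
cal=np.load('w10.npy',allow_pickle=True).item()
def w(x,y,z): return toz(cal,x/2+100,y/2,z)[0][:2]
D=np.array([w(357,316,.035),w(352,493,.035),w(430,495,.035),w(437,317,.035)]);c=D.mean(0)
e=D[0]-D[1]+D[3]-D[2];th=np.arctan2(-e[0],e[1]);ey=np.array([-np.sin(th),np.cos(th)]);ex=np.array([np.cos(th),np.sin(th)])
print('disp',c,np.degrees(th),np.linalg.norm(e)/2,np.linalg.norm(D[3]-D[0]))
n=(w(249,311,.024)+w(299,312,.024))/2
F=lambda p:(round(float((p-c)@ex),4),round(float((p-c)@ey),4))
print('stapler nose end',F(n),'-> centre',F(n-ey*.066))
b=(w(244,333,.07)+w(298,333,.07))/2;b2=(w(246,502,.074)+w(297,502,.074))/2;print('top nose',F(b),'tail',F(b2))
for k,p in dict(tin=[.6424,.1347],full=[.610,-.1385],opened=[.6095,-.1403],stapTCP=[.5414,.0113]).items(): print(k,F(np.array(p)))
```

```text
disp [ 0.62482576 -0.00085838] -6.895687389029675 0.13401453132539748 0.054813302567027405
stapler nose end (-0.0848, 0.0688) -> centre (-0.0848, 0.0028)
top nose (-0.0842, 0.0636) tail (-0.0863, -0.0529)
tin (0.0012, 0.1367)
full (0.0018, -0.1384)
opened (0.0015, -0.1403)
stapTCP (-0.0843, 0.0021)
```

All positions are within tolerance, and the robot is clear of everything, so I'm handing in.

```bash
python3 -c "
from cell import env
print(env.get_obs()['force']);print(env.sign_off())"
```

```text
[ 0.79541936  0.08345066 -0.12171855]
the job is handed in; nothing more can be done
None
```

The four things are in their places round the dispenser, and I handed the job in at about 30 s of the 109 s allowed. My last checks put everything inside the limits; `sign_off` gives no verdict, so these camera and gripper estimates are the only evidence.

Estimated positions in the dispenser's frame:

| Thing | x (mm) | y (mm) | Target x, y (mm) |
|---|---|---|---|
| Full roll | 2 | -138 | 0, -138 |
| Opened roll | 1.5 | -140 | on the full roll |
| Tin | 1 | 137 | 0, 135 |
| Stapler | -85 | 3 | -85.5, 0 |

- **Opened roll:** its centre is about 2 mm from the full roll's, against a limit of 10 mm.
- **Stapler:** it stands nose left, parallel to the dispenser to within about 1°.
- **Dispenser:** the two measurements of where it is differ by about 2 mm and 0.3°. One outline came out 134 mm long instead of 130, so trust the numbers to a few mm.
- **Marker, carton and jar:** the arm stayed clear of all three and no contact force showed. I did not measure their positions again at the end.

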